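# Clear the tamper from the pod drawer and push it home

## Task

Someone left the coffee tamper standing in the open coffee-pod drawer, and it is too tall for the drawer to shut. Take it out and stand it upright in the middle of the round black tamping mat, setting it down rather than dropping it. Then push the drawer smoothly home, without slamming it, until it snaps past its catch and sits flush; the two yellow-lidded shakers stay standing in the drawer and everything else on the counter and on the drawer unit stays where it is.

Things in the scene. Friction and masses are not known exactly. Their poses are not given: they have to be found in the camera images.
- cabinet: low white drawer unit with dark wood top, fixed on the counter: 280 deep (x), 260 wide (y), 98 mm high; origin at the centre of its underside. Its front faces its own -x; the drawer opens to -x, shuts to +x. Two cups stand on the rear of its top. The front edge of its roof is at its x = -125 mm, the roof's underside 84 mm above the counter: the shakers pass under, the tamper does not.
- drawer (a joint): drawer opening, m: 0 = home (flush, at its stop), up to 0.17; starts 0.125 to 0.16. Drag about 1.5 N plus 20 N per m/s. A sprung roller catch resists from about 0.020 to 0.009 (8 to 9 N in all); from about 0.006 on it snaps the drawer home and holds it with about 7 N. Left short of that it stays ajar. It must not shut faster than 0.5 m/s; the snap alone is slower.
- drawer_front (a point): centre of the outer face of the drawer's flat brown wooden front, 47 mm above the counter; moves with the drawer, axes as the unit's (-x out of the face). Front 256 wide, 15 thick, 13 to 81 mm above the counter, no handle. Box inside 224 mm wide, rims 58 mm and floor 17 mm above the counter. Home, the face is at the unit's x = -140 mm.
- tamper: coffee tamper, 0.3 to 0.56 kg, 102 mm tall: steel foot 58 mm across, 26 high; steel neck 20 across; dark wooden cylindrical handle 32 mm across from 50 to 102 mm up. Origin at the centre of its underside, z up the handle. Starts upright on the drawer floor in a row across the drawer with the shakers, centres about 70 mm apart, its place in the row varying, 55 mm or more clear of the roof edge.
- mat: round black rubber tamping mat fixed on the counter, 100 mm across and 6 mm thick; origin at the centre of its underside. The tamper's foot must stand wholly on it.
- shaker_a: small white shaker with a yellow lid, 41 mm across, 50 mm tall, 0.12 kg, loose, standing on the drawer floor; origin at the centre of its underside
- shaker_b: another shaker just like shaker_a
- cup_a: white espresso cup, 64 mm across and 55 mm tall, standing loose on the rear of the drawer unit's top; origin at the centre of its underside
- cup_b: another cup just like cup_a
- jug: steel milk jug, 86 mm across, 100 mm tall, with a side handle, on the counter to the right; origin at the centre of its underside
- sugar: blue sugar jar with a wooden cap, 68 mm across, 110 mm tall, on the counter to the left; origin at the centre of its underside
- tumbler: green glass tumbler, 68 mm across, 100 mm tall, on the counter to the right; origin at the centre of its underside
There are look-alikes about, which are no part of the job. Leave any pink or purple look-alike of the shaker_b alone.

How it is judged:
On the way, in this order (a step that is already met when the one before it is completed fails the run):
1. the tamper stands on the mat, released (horizontal distance between tamper and mat below 0.02 m and height (world z) of tamper below 0.012 m and angle between tamper's own z axis and vertical below 0.1 rad and contact force between the fingers and tamper below 0.1 N), for 0.2 s.
2. the drawer is pushed home past its catch (value of joint drawer below 0.004 m), for 0.2 s.
At the end, for the whole second after the job is handed in: The tamper stands upright (within 0.1 rad) and still on the mat, its centre within 20 mm of the mat's; the drawer is home (less than 4 mm open); both shakers stand upright (within 0.2 rad) on the drawer's floor inside the unit (horizontal distance between tamper and mat below 0.02 m and height (world z) of tamper below 0.012 m and angle between tamper's own z axis and vertical below 0.1 rad and linear speed of tamper below 0.02 m/s and value of joint drawer below 0.004 m and angle between each of shaker_a, shaker_b's own z axis and vertical below 0.2 rad and height (world z) of shaker_a between 0.01 and 0.03 m and horizontal distance between each of shaker_a, shaker_b and cabinet below 0.17 m and height (world z) of shaker_b between 0.01 and 0.03 m); the robot touches nothing.
It fails at once if the drawer is slammed (shutting faster than 0.5 m/s) (velocity of joint drawer below -0.5 m/s).
It fails at once if the tamper is dropped (falls untouched by the fingers at more than 0.7 m/s) (linear speed of tamper above 0.7 m/s and contact force between the fingers and tamper below 0.05 N).
It fails at once if a shaker topples (angle between any of shaker_a, shaker_b's own z axis and vertical above 0.6 rad).
It fails at once if the jug, sugar jar, tumbler or a cup is moved by more than 30 mm or knocked over (distance of any of jug, sugar, tumbler, cup_a, cup_b from where it was at the start of the episode above 0.03 m or angle between any of jug, sugar, tumbler, cup_a, cup_b's own z axis and vertical above 0.5 rad).
It also fails if it takes over 51 s, if anything falls off the work surface, if the arm or the gripper's body presses on something with over 40 N, if the wrist force passes 120 N, or if a joint passes its speed limit or range.

## Robot

A 7-joint arm with a two-finger parallel gripper is mounted at the origin on the work surface. World frame = base frame: x ahead of the robot, y to its left, z up, the work surface at z = 0. Lengths are in m, angles in rad, forces in N, time in s.
With the tool pointing down it reaches from about 0.425 to 0.875 m from the base axis. Payload 4.7 kg.
Tool frame: the origin (TCP) lies where the fingers leave the gripper's body, on its centre line; the fingertips stand 70 mm ahead of it and the grasp point (between the pads) lies 51 mm ahead of it; z points along the fingers, y is the line along which they close (so a half turn about z gives the same grasp; the last joint's range is limited). The gripper opens to 87 mm and grips with 3 to 60 N. Pads are 19 mm wide; open, the fingers measure 117 mm over their backs; the gripper's body (75 mm by 190 mm) begins 51 mm behind the grasp point.
Start: joints at [1.146, 0.321, -0.07, 1.45, 0.023, 1.371, -0.057], TCP at [0.276, -0.588, 0.292] pointing down, gripper open.
Joint ranges: [-2.86, 2.86], [-0.3, 2.09], [-1.38, 1.24], [0.06, 2.45], [-1.56, 4.7], [0.09, 2.05], [-2.69, 2.69]. Speed limits (rad/s): [2.57, 2.57, 3.14, 3.14, 3.14, 3.14, 3.14].

## Interface

Orientations are given as a rotation vector (axis times angle).
In Python, from bench import get_state, get_image, get_calibration, close_job gives the robot as it stands.
- The arm moves only by the tool send_rows, never from a script. Its argument "rows" is a list of rows, each an object of numbers: "hand": the finger opening in mm, from 0 to 87; "x", "y", "z": the shift along the world's x, y, z in mm; "roll": the turn about the world's z in degrees. A call has 1 to 10 rows; each row shifts and turns the commanded pose from where the row before left it; what a row does not reach is not made up. A row lasts 1/10 s, in which the tool goes at most 50 mm and 8.59 degrees, less where a joint would pass 70% of its speed; a pose out of reach is approached as far as the arm can. A call is refused whole if a number of a shift passes 50 or a number of a turn 8.59, either way. A call with a gripper value outside its range is refused whole. The fingers move at their own pace and stop on an object; "force" is the grip in N (left out, the last holds). Time passes only in rows, so rows that do not move let the fingers close. It gives the time, the measured TCP pose, the force, the opening and the grip force at its end, in the units of the state.
- get_state(): the state, without advancing time (a new reading comes with each control period).
- get_image(name): name is "side" or "top"; returns the picture (480x640x3 uint8, blue, green, red); there is no depth.
- get_calibration(name): a dict with "mtx" (3x3 intrinsics, pixels), "D" ([k1, k2, p1, p2, k3] as OpenCV has them; the pictures are not rectified), "world_from_camera" (4x4, takes a point from camera to world coordinates). Camera axes: x right, y down, z forward; pixel columns grow to the right and rows downward; lengths in m; the calibration is good to about 2 mm. A picture is of the moment at which its call begins. get_calibration takes no time and is no camera call.
- close_job(): hands the job in; it is judged then, once.
The state is a dict: "time": time; "joint_positions": joint angles; "qd": joint speeds; "joint_torque": joint torques, N m; "position": TCP position; "tool_rot": TCP orientation; "ft_force": force on the tool from outside, world axes, zero at the start; "torque": the same for the moment, N m; "grip_width": opening from 0.0 (shut) to 1.0 (fully open); "grip_force": force on a finger pad.
Only numpy, scipy, OpenCV 4.12 (cv2) and the standard library are available. Lean on these libraries where they do the work, as an engineer would, in place of code of your own. Each camera call takes 0.05 s, during which the arm holds its last target. There are 200 camera calls.

## Working session

There is one attempt and no reset: what is moved stays moved. The work goes in short steps, Python scripts to look and compute and a tool call to move; the robot and the scene stay as the last step left them, time stands still between calls to the robot, and variables do not carry over. Pictures are saved under pics/ and viewed, at most 10 in all, crops included, and the job is handed in when it is done.

Besides the shell and the picture viewer there is one more tool, called after ">>>" as name([rows], argument=value, ...), one row to a line, values as JSON. send_rows: Moves the arm, as the interface text tells. Its arguments: {"type":"object","properties":{"rows":{"type":"array","items":{"type":"object","properties":{"hand":{"type":"number"},"x":{"type":"number"},"y":{"type":"number"},"z":{"type":"number"},"roll":{"type":"number"}}}},"force":{"type":"number"}},"required":["rows"]}

```bash
mkdir -p pics; cat > h.py <<'E'
import numpy as np, cv2
from bench import *
def ray(n,uv):
    c=get_calibration(n);K=np.array(c["mtx"],float);D=np.array(c["D"],float);T=np.array(c["world_from_camera"])
    p=cv2.undistortPoints(np.array(uv,float).reshape(-1,1,2),K,D).reshape(-1,2)
    d=np.c_[p,np.ones(len(p))]@T[:3,:3].T
    return T[:3,3],d
def plane(n,uv,z):
    o,d=ray(n,uv); return o+d*((z-o[2])/d[:,2])[:,None]
def proj(n,P):
    c=get_calibration(n);T=np.linalg.inv(np.array(c["world_from_camera"]))
    return cv2.projectPoints(np.array(P,float).reshape(-1,3),cv2.Rodrigues(T[:3,:3])[0],T[:3,3],np.array(c["mtx"],float),np.array(c["D"],float))[0].reshape(-1,2)
E
python3 - <<'E'
from h import *
for n in("side","top"):
    cv2.imwrite(f"pics/{n}0.png",get_image(n)); print(n,np.round(get_calibration(n)["world_from_camera"],3).tolist())
print(get_state())
E
```

```text
side [[0.693, -0.364, 0.623, -0.23], [-0.721, -0.37, 0.586, -0.786], [0.017, -0.855, -0.519, 0.732], [0.0, 0.0, 0.0, 1.0]]
top [[0.011, -0.975, 0.222, 0.303], [-1.0, -0.01, 0.005, -0.045], [-0.002, -0.222, -0.975, 1.176], [0.0, 0.0, 0.0, 1.0]]
{'time': 0.1, 'joint_positions': array([ 1.14611681,  0.32175299, -0.07010251,  1.45153465,  0.02263831,
        1.37078475, -0.05688771]), 'qd': array([ 0.00010645, -0.00149739,  0.00070347, -0.00442256, -0.00063923,
        0.00017592, -0.00232404]), 'joint_torque': array([-1.75020864e-04, -4.92572808e+01, -4.05763322e-01, -3.13395739e+01,
       -6.41401322e-02,  3.94986395e-02,  4.73113585e-05]), 'position': array([ 0.27594992, -0.58811439,  0.29127747]), 'tool_rot': array([-3.06468594e+00, -6.83463226e-01,  7.65834756e-04]), 'ft_force': array([0.31906756, 0.95798239, 0.24142915]), 'torque': array([ 0.05185838,  0.02450496, -0.03610732]), 'grip_force': 0.0, 'grip_width': 1.0026623378131436}
```

View pics/top0.png

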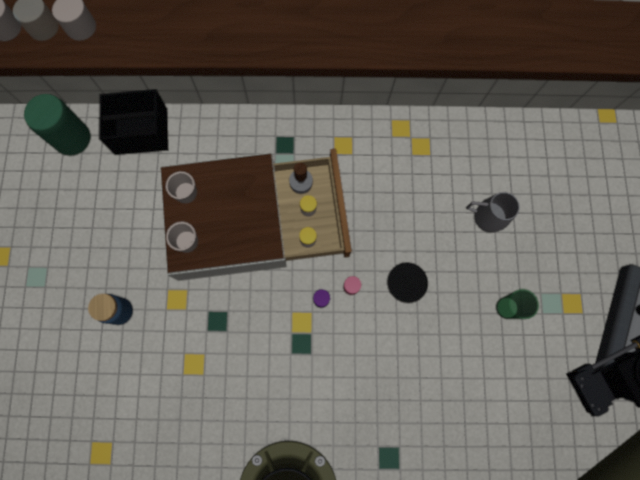

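View pics/side0.png

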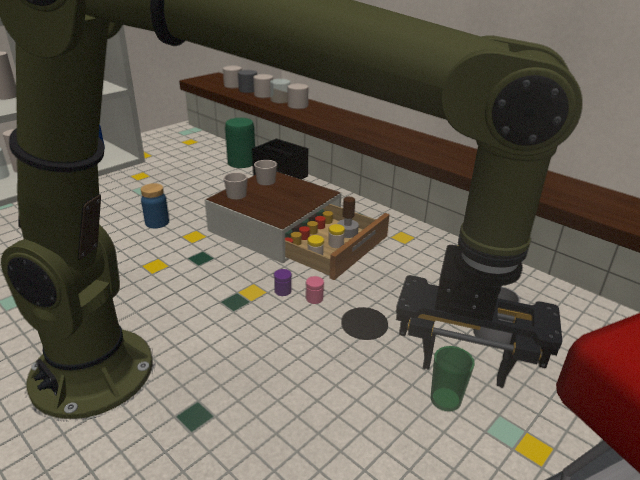

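The top view shows the tamper at (301,175), with its foot at (300,181), in the drawer row with two yellow-lidded shakers at (308,204) and (308,236). The mat is at (407,282). The pink (353,285) and purple (321,298) shakers stand outside the drawer and are look-alikes to leave alone. In the side view the tamper handle is at (349,207).

```bash
python3 - <<'E'
from h import *
t=cv2.imread("pics/top0.png");hsv=cv2.cvtColor(t,cv2.COLOR_BGR2HSV)
def blob(m,x0,x1,y0,y1,z,lab):
    M=np.zeros(m.shape,np.uint8);M[y0:y1,x0:x1]=m[y0:y1,x0:x1]
    c=max(cv2.findContours(M,0,2)[0],key=cv2.contourArea);(e,ax,a)=cv2.minAreaRect(c)
    mo=cv2.moments(c);ctr=[mo['m10']/mo['m00'],mo['m01']/mo['m00']]
    print(lab,np.round(ctr,1),np.round(ax,1),round(a,1),plane("top",[ctr],z).round(4)[0]);return c
blob(cv2.inRange(t,(0,0,0),(45,45,45)),380,435,255,310,.006,"mat")
y=cv2.inRange(hsv,(20,120,90),(35,255,255))
blob(y,295,325,192,218,.067,"sh1");blob(y,295,325,222,250,.067,"sh2")
# roof quad
r=cv2.inRange(t,(0,0,0),(60,70,95)); 
c=blob(r,150,290,145,280,.098,"roof"); q=cv2.boxPoints(cv2.minAreaRect(c));print(q.round(1).tolist(),plane("top",q,.098).round(4).tolist())
f=cv2.inRange(hsv,(5,100,60),(18,255,255))
c=blob(f,325,358,140,262,.081,"front");q=cv2.boxPoints(cv2.minAreaRect(c));print(q.round(1).tolist(),plane("top",q,.081).round(4).tolist())
cr=t[140:280,250:370];cv2.imwrite("pics/crop.png",np.hstack([cv2.resize(cr,None,fx=4,fy=4,interpolation=2)]))
s=cv2.imread("pics/side0.png")[185:285,270:400]; cv2.imwrite("pics/crops.png",cv2.resize(s,None,fx=5,fy=5,interpolation=2))
E
```

```text
mat [407.1 282.2] [38. 38.] 90.0 [ 0.4694 -0.2781  0.006 ]
sh1 [307.9 203.2] [16. 16.] 90.0 [ 0.6458 -0.0385  0.067 ]
sh2 [307.5 235.2] [17. 17.] 26.6 [ 0.5683 -0.0382  0.067 ]
roof [223.2 211.5] [105.3 116. ] 83.0 [0.6146 0.1546 0.098 ]
[[155.39999389648438, 167.60000610351562], [270.5, 153.60000610351562], [283.20001220703125, 258.1000061035156], [168.10000610351562, 272.1000061035156]] [[0.7199, 0.3193, 0.098], [0.757, 0.0505, 0.098], [0.5078, 0.0151, 0.098], [0.4733, 0.2707, 0.098]]
front [339.9 201.3] [104.2   6.5] 81.6 [ 0.6468 -0.1129  0.081 ]
[[328.8999938964844, 149.60000610351562], [335.3999938964844, 148.6999969482422], [350.6000061035156, 251.8000030517578], [344.1000061035156, 252.6999969482422]] [[0.7756, -0.0873, 0.081], [0.7782, -0.1027, 0.081], [0.5272, -0.1367, 0.081], [0.5249, -0.1221, 0.081]]
```

View pics/crop.png

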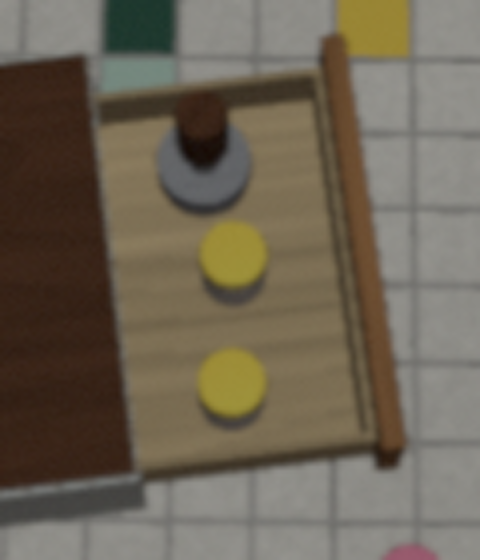

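View pics/crops.png

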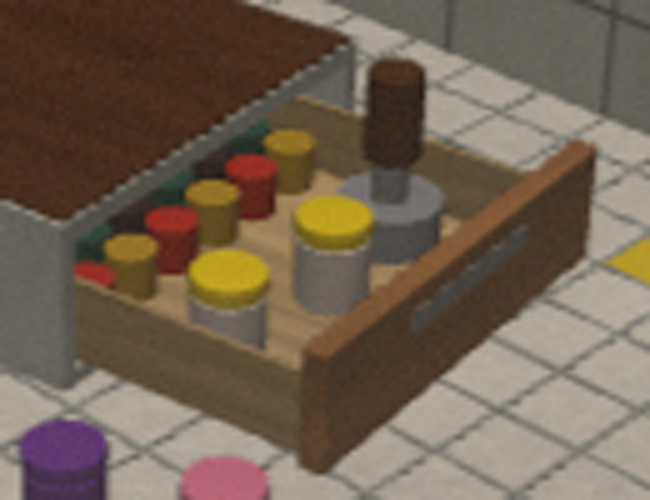

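The crops confirm the real tamper: dark handle and steel foot, at the far end of the row beside the two yellow-lidded white shakers. The handle top is at about (300.7,166.5) in the top view and (349.4,199) in the side view.

```bash
python3 - <<'E'
from h import *
print(plane("top",[[300.7,166.2]],.119),plane("top",[[301,180.8]],.043))
print(plane("side",[[349.4,198.5]],.119))
E
```

```text
[[ 0.71787356 -0.02132303  0.119     ]] [[ 0.7099066  -0.02090774  0.043     ]]
[[ 0.71454406 -0.02052131  0.119     ]]
```

>>> send_rows([
  {"x": 27, "y": 35, "roll": 8, "hand": 64},
  {"x": 27, "y": 35, "roll": 8, "hand": 64},
  {"x": 27, "y": 35, "roll": 8, "hand": 64},
  {"x": 27, "y": 35, "roll": 8, "hand": 64},
  {"x": 27, "y": 35, "roll": 8, "hand": 64},
  {"x": 27, "y": 35, "roll": 8, "hand": 64},
  {"x": 27, "y": 35, "roll": 8, "hand": 64},
  {"x": 27, "y": 35, "roll": 8, "hand": 64},
  {"x": 27, "y": 35, "roll": 8, "hand": 64},
  {"x": 27, "y": 35, "roll": 0.7, "hand": 64},
], force=25)

```text
schema error: expected keys hand, x, y, z, roll
```

>>> send_rows([
  {"x": 28, "y": 36, "hand": 64},
  {"x": 28, "y": 36, "hand": 64},
  {"x": 28, "y": 36, "hand": 64},
  {"x": 28, "y": 36, "hand": 64},
  {"x": 28, "y": 36, "hand": 64},
  {"x": 28, "y": 37, "hand": 64},
  {"hand": 64},
  {"hand": 64},
])

```text
schema error: expected keys hand, x, y, z, roll
```

All keys are required in each row.

>>> send_rows([
  {"hand": 64, "x": 27, "y": 35, "z": 0, "roll": 8},
  {"hand": 64, "x": 27, "y": 35, "z": 0, "roll": 8},
  {"hand": 64, "x": 27, "y": 35, "z": 0, "roll": 8},
  {"hand": 64, "x": 27, "y": 35, "z": 0, "roll": 8},
  {"hand": 64, "x": 27, "y": 35, "z": 0, "roll": 8},
  {"hand": 64, "x": 27, "y": 35, "z": 0, "roll": 8},
  {"hand": 64, "x": 27, "y": 35, "z": 0, "roll": 8},
  {"hand": 64, "x": 27, "y": 35, "z": 0, "roll": 8},
  {"hand": 64, "x": 27, "y": 35, "z": 0, "roll": 8},
  {"hand": 64, "x": 27, "y": 35, "z": 0, "roll": 0.7},
], force=25)

```text
time: 1.1
position: [0.5467, -0.237, 0.292]
tool_rot: [-2.061, -2.371, 0.0]
ft_force: [0.3, 0.1, 0.3]
grip_width: 0.736
grip_force: 0.0
```

>>> send_rows([
  {"hand": 64, "x": 28, "y": 36, "z": 0, "roll": 0},
  {"hand": 64, "x": 28, "y": 36, "z": 0, "roll": 0},
  {"hand": 64, "x": 28, "y": 36, "z": 0, "roll": 0},
  {"hand": 64, "x": 28, "y": 36, "z": 0, "roll": 0},
  {"hand": 64, "x": 28, "y": 36, "z": 0, "roll": 0},
  {"hand": 64, "x": 28, "y": 37, "z": 0, "roll": 0},
  {"hand": 64, "x": 0, "y": 0, "z": 0, "roll": 0},
  {"hand": 64, "x": 0, "y": 0, "z": 0, "roll": 0},
])

```text
time: 1.9
position: [0.7141, -0.0195, 0.2909]
tool_rot: [-2.059, -2.37, 0.001]
ft_force: [-0.7, -0.9, -0.3]
grip_width: 0.739
grip_force: 0.0
```

>>> send_rows([
  {"hand": 64, "x": 0, "y": 0, "z": -30, "roll": 0},
  {"hand": 64, "x": 0, "y": 0, "z": -30, "roll": 0},
  {"hand": 64, "x": 0, "y": 0, "z": -16, "roll": 0},
  {"hand": 64, "x": 0, "y": 0, "z": 0, "roll": 0},
  {"hand": 64, "x": 0, "y": 0, "z": 0, "roll": 0},
])

```text
time: 2.4
position: [0.7143, -0.0225, 0.2172]
tool_rot: [2.065, 2.366, 0.0]
ft_force: [-0.0, 0.6, 0.9]
grip_width: 0.737
grip_force: 0.0
```

```bash
python3 - <<'E'
from h import *
p=get_state()["position"];print(p)
s=get_image("side");cv2.imwrite("pics/s1f.png",s)
print(proj("side",[p-[0,0,.07],p-[0,0,.172],[.715,-.021,.119]]).round(1).tolist())
cv2.imwrite("pics/s1.png",cv2.resize(s[100:280,240:440],None,fx=3.3,fy=3.3,interpolation=2))
E
```

```text
[ 0.71426829 -0.02253237  0.21718303]
[[350.5, 188.9], [348.5, 223.6], [349.7, 198.5]]
```

View pics/s1.png

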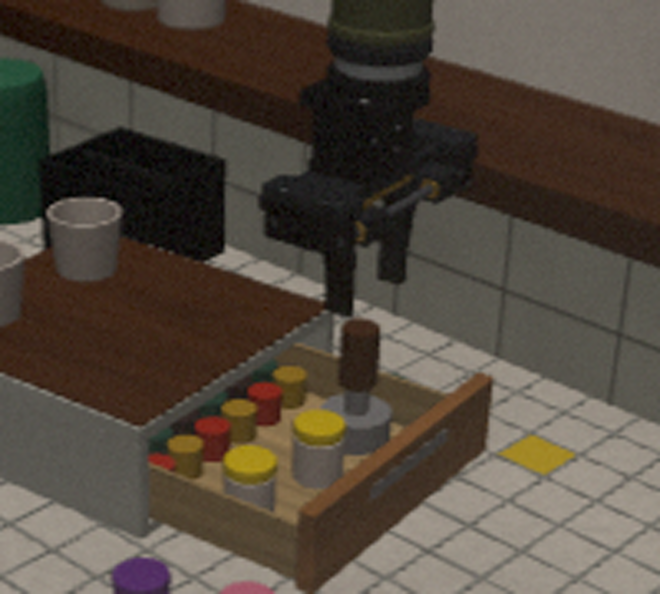

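The fingertip midpoint sits at about (351,190), over the handle top at (349,199), which matches the estimate. I'll descend and grip.

>>> send_rows([
  {"hand": 64, "x": 1, "y": 1, "z": -25, "roll": 0},
  {"hand": 64, "x": 0, "y": 0, "z": -25, "roll": 0},
  {"hand": 64, "x": 0, "y": 0, "z": -20, "roll": 0},
  {"hand": 64, "x": 0, "y": 0, "z": 0, "roll": 0},
  {"hand": 20, "x": 0, "y": 0, "z": 0, "roll": 0},
  {"hand": 20, "x": 0, "y": 0, "z": 0, "roll": 0},
  {"hand": 20, "x": 0, "y": 0, "z": 0, "roll": 0},
  {"hand": 20, "x": 0, "y": 0, "z": 0, "roll": 0},
  {"hand": 20, "x": 0, "y": 0, "z": 0, "roll": 0},
  {"hand": 20, "x": 0, "y": 0, "z": 0, "roll": 0},
], force=30)

```text
time: 3.45
position: [0.7157, -0.0204, 0.147]
tool_rot: [2.063, 2.367, 0.002]
ft_force: [1.0, 0.9, 1.2]
grip_width: 0.361
grip_force: 30.0
```

>>> send_rows([
  {"hand": 20, "x": 0, "y": 0, "z": 8, "roll": 0},
  {"hand": 20, "x": 0, "y": 0, "z": 15, "roll": 0},
  {"hand": 20, "x": 0, "y": 0, "z": 20, "roll": 0},
  {"hand": 20, "x": 0, "y": 0, "z": 20, "roll": 0},
  {"hand": 20, "x": 0, "y": 0, "z": 20, "roll": 0},
  {"hand": 20, "x": 0, "y": 0, "z": 17, "roll": 0},
  {"hand": 20, "x": 0, "y": 0, "z": 0, "roll": 0},
  {"hand": 20, "x": 0, "y": 0, "z": 0, "roll": 0},
])

```text
time: 4.25
position: [0.715, -0.0204, 0.2463]
tool_rot: [2.064, 2.368, -0.0]
ft_force: [-0.4, -0.3, -4.0]
grip_width: 0.363
grip_force: 30.0
```

```bash
python3 - <<'E'
from h import *
p=get_state()["position"];print(p)
s=get_image("side")
print(proj("side",[p-[0,0,.028],p-[0,0,.13]]).round(1).tolist())
cv2.imwrite("pics/s2.png",cv2.resize(s[100:280,240:440],None,fx=3,fy=3,interpolation=2))
E
```

```text
[ 0.71500972 -0.0204435   0.24628875]
[[351.6, 162.8], [349.4, 199.4]]
```

View pics/s2.png

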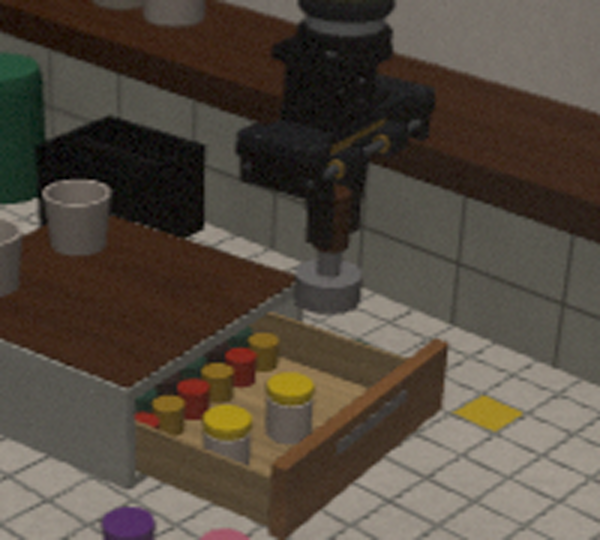

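The tamper hangs upright in the grip (foot around (349,195) in the full picture), and both shakers are standing. Next is the mat.

>>> send_rows([
  {"hand": 20, "x": -12, "y": -13, "z": 0, "roll": 0},
  {"hand": 20, "x": -26, "y": -27, "z": 0, "roll": 0},
  {"hand": 20, "x": -26, "y": -27, "z": 0, "roll": 0},
  {"hand": 20, "x": -27, "y": -28, "z": 0, "roll": 0},
  {"hand": 20, "x": -27, "y": -28, "z": 0, "roll": 0},
  {"hand": 20, "x": -27, "y": -28, "z": 0, "roll": 0},
  {"hand": 20, "x": -27, "y": -28, "z": 0, "roll": 0},
  {"hand": 20, "x": -27, "y": -28, "z": 0, "roll": 0},
  {"hand": 20, "x": -27, "y": -28, "z": 0, "roll": 0},
  {"hand": 20, "x": -20, "y": -22, "z": 0, "roll": 0},
])

```text
time: 5.3
position: [0.4662, -0.2793, 0.2449]
tool_rot: [-2.065, -2.364, 0.003]
ft_force: [0.3, -0.4, -3.9]
grip_width: 0.363
grip_force: 30.0
```

>>> send_rows([
  {"hand": 20, "x": 0, "y": 0, "z": -15, "roll": 0},
  {"hand": 20, "x": 0, "y": 0, "z": -25, "roll": 0},
  {"hand": 20, "x": 0, "y": 0, "z": -25, "roll": 0},
  {"hand": 20, "x": 0, "y": 0, "z": -15, "roll": 0},
  {"hand": 20, "x": 0, "y": 0, "z": -10, "roll": 0},
  {"hand": 20, "x": 0, "y": 0, "z": 0, "roll": 0},
  {"hand": 20, "x": 0, "y": 0, "z": 0, "roll": 0},
])

```text
time: 6.0
position: [0.4697, -0.2774, 0.1568]
tool_rot: [2.063, 2.368, 0.001]
ft_force: [0.5, -1.7, -4.1]
grip_width: 0.36
grip_force: 30.0
```

Position is good, and contact should come at about z = 0.136.

>>> send_rows([
  {"hand": 20, "x": 0, "y": 0, "z": -6, "roll": 0},
  {"hand": 20, "x": 0, "y": 0, "z": -5, "roll": 0},
  {"hand": 20, "x": 0, "y": 0, "z": -4, "roll": 0},
  {"hand": 20, "x": 0, "y": 0, "z": -3, "roll": 0},
  {"hand": 20, "x": 0, "y": 0, "z": -2, "roll": 0},
  {"hand": 20, "x": 0, "y": 0, "z": 0, "roll": 0},
  {"hand": 20, "x": 0, "y": 0, "z": 0, "roll": 0},
])

```text
time: 6.7
position: [0.4692, -0.2775, 0.1363]
tool_rot: [2.064, 2.368, 0.0]
ft_force: [-0.3, 0.1, -4.5]
grip_width: 0.358
grip_force: 30.0
```

>>> send_rows([
  {"hand": 20, "x": 0, "y": 0, "z": -1, "roll": 0},
  {"hand": 20, "x": 0, "y": 0, "z": 0, "roll": 0},
  {"hand": 20, "x": 0, "y": 0, "z": 0, "roll": 0},
])

```text
time: 7.0
position: [0.4694, -0.2775, 0.1359]
tool_rot: [2.064, 2.368, -0.0]
ft_force: [-0.1, 0.3, 1.7]
grip_width: 0.357
grip_force: 30.0
```

The force went from -4.5 to +1.7 N, so the foot is on the mat. I'll release and lift clear.

>>> send_rows([
  {"hand": 60, "x": 0, "y": 0, "z": 0, "roll": 0},
  {"hand": 70, "x": 0, "y": 0, "z": 0, "roll": 0},
  {"hand": 70, "x": 0, "y": 0, "z": 0, "roll": 0},
  {"hand": 70, "x": 0, "y": 0, "z": 0, "roll": 0},
  {"hand": 70, "x": 0, "y": 0, "z": 10, "roll": 0},
  {"hand": 70, "x": 0, "y": 0, "z": 20, "roll": 0},
  {"hand": 70, "x": 0, "y": 0, "z": 30, "roll": 0},
  {"hand": 70, "x": 0, "y": 0, "z": 30, "roll": 0},
  {"hand": 70, "x": 0, "y": 0, "z": 0, "roll": 0},
  {"hand": 70, "x": 0, "y": 0, "z": 0, "roll": 0},
])

```text
time: 8.0
position: [0.4695, -0.2777, 0.2265]
tool_rot: [2.063, 2.366, 0.0]
ft_force: [-0.1, 0.3, -0.2]
grip_width: 0.805
grip_force: 0.0
```

```bash
python3 - <<'E'
from h import *
p=get_state()["position"];print(p)
s=get_image("side")
print(proj("side",[[.4694,-.2781,.006],[.4694,-.2775,.108]]).round(1).tolist())
cv2.imwrite("pics/s3.png",s)
E
```

```text
[ 0.4695085  -0.2776735   0.22645573]
[[363.8, 322.1], [367.0, 283.1]]
```

View pics/s3.png

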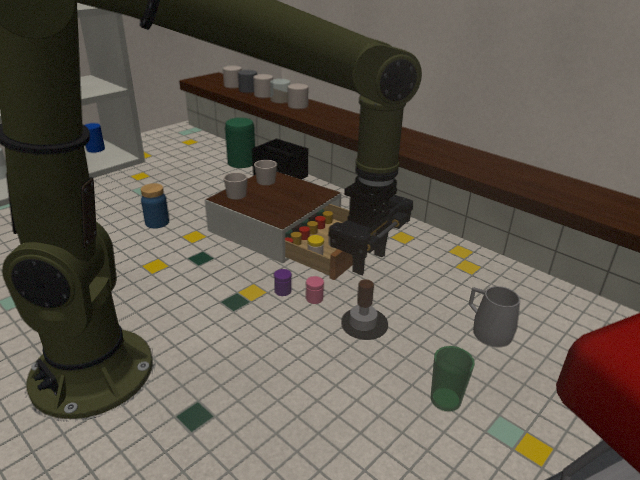

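The tamper stands upright in the middle of the mat, with its foot at (364,320). Next I'll close the fingers and go in front of the drawer face.

>>> send_rows([
  {"hand": 0, "x": 15, "y": 8, "z": 0, "roll": 0},
  {"hand": 0, "x": 35, "y": 18, "z": 0, "roll": 0},
  {"hand": 0, "x": 35, "y": 18, "z": 0, "roll": 0},
  {"hand": 0, "x": 35, "y": 18, "z": 0, "roll": 0},
  {"hand": 0, "x": 35, "y": 18, "z": 0, "roll": 0},
  {"hand": 0, "x": 35, "y": 18, "z": 0, "roll": 0},
  {"hand": 0, "x": 0, "y": 0, "z": -30, "roll": 0},
  {"hand": 0, "x": 0, "y": 0, "z": -40, "roll": 0},
  {"hand": 0, "x": 0, "y": 0, "z": -41, "roll": 0},
  {"hand": 0, "x": 0, "y": 0, "z": 0, "roll": 0},
], force=20)

```text
time: 9.05
position: [0.6539, -0.1785, 0.1058]
tool_rot: [-2.055, -2.359, 0.01]
ft_force: [-1.6, 0.7, -0.8]
grip_width: 0.026
grip_force: 0.0
```

>>> send_rows([
  {"hand": 0, "x": -2, "y": 12, "z": 0, "roll": 0},
  {"hand": 0, "x": -2, "y": 12, "z": 0, "roll": 0},
  {"hand": 0, "x": -1, "y": 8, "z": 0, "roll": 0},
  {"hand": 0, "x": -1, "y": 5, "z": 0, "roll": 0},
  {"hand": 0, "x": -1, "y": 5, "z": 0, "roll": 0},
  {"hand": 0, "x": 0, "y": 4, "z": 0, "roll": 0},
])

```text
time: 9.65
position: [0.6522, -0.1332, 0.115]
tool_rot: [2.064, 2.367, 0.0]
ft_force: [-0.4, -0.3, 0.1]
grip_width: 0.006
grip_force: 0.0
```

>>> send_rows([
  {"hand": 0, "x": 0, "y": 2, "z": 0, "roll": 0},
  {"hand": 0, "x": 0, "y": 2, "z": 0, "roll": 0},
  {"hand": 0, "x": -1, "y": 3, "z": 0, "roll": 0},
  {"hand": 0, "x": 0, "y": 3, "z": 0, "roll": 0},
  {"hand": 0, "x": -1, "y": 4, "z": 0, "roll": 0},
  {"hand": 0, "x": 0, "y": 5, "z": 0, "roll": 0},
  {"hand": 0, "x": -1, "y": 5, "z": 0, "roll": 0},
  {"hand": 0, "x": -1, "y": 5, "z": 0, "roll": 0},
])

```text
time: 10.45
position: [0.6484, -0.1038, 0.1143]
tool_rot: [2.064, 2.368, 0.001]
ft_force: [3.0, -2.0, -0.5]
grip_width: 0.004
grip_force: 1.3
```

In contact at about 2.5 N. I'll keep pushing along the drawer's axis.

>>> send_rows([
  {"hand": 0, "x": -0.7, "y": 5, "z": 0, "roll": 0},
  {"hand": 0, "x": -0.7, "y": 5, "z": 0, "roll": 0},
  {"hand": 0, "x": -0.7, "y": 6, "z": 0, "roll": 0},
  {"hand": 0, "x": -0.8, "y": 6, "z": 0, "roll": 0},
  {"hand": 0, "x": -0.8, "y": 6, "z": 0, "roll": 0},
  {"hand": 0, "x": -0.8, "y": 6, "z": 0, "roll": 0},
  {"hand": 0, "x": -0.8, "y": 6, "z": 0, "roll": 0},
  {"hand": 0, "x": -0.8, "y": 6, "z": 0, "roll": 0},
  {"hand": 0, "x": -0.7, "y": 5, "z": 0, "roll": 0},
  {"hand": 0, "x": -0.7, "y": 5, "z": 0, "roll": 0},
])

```text
time: 11.45
position: [0.6405, -0.0479, 0.1143]
tool_rot: [2.064, 2.368, -0.0]
ft_force: [1.3, -1.7, 0.6]
grip_width: 0.004
grip_force: 1.2
```

>>> send_rows([
  {"hand": 0, "x": -0.6, "y": 5, "z": 0, "roll": 0},
  {"hand": 0, "x": -0.6, "y": 5, "z": 0, "roll": 0},
  {"hand": 0, "x": -0.6, "y": 5, "z": 0, "roll": 0},
  {"hand": 0, "x": -0.5, "y": 4, "z": 0, "roll": 0},
  {"hand": 0, "x": -0.5, "y": 4, "z": 0, "roll": 0},
])

```text
time: 11.95
position: [0.6374, -0.0251, 0.1141]
tool_rot: [-2.064, -2.368, 0.001]
ft_force: [0.3, -2.0, 2.7]
grip_width: 0.005
grip_force: 1.1
```

>>> send_rows([
  {"hand": 0, "x": -0.5, "y": 3, "z": 0, "roll": 0},
  {"hand": 0, "x": -0.5, "y": 3, "z": 0, "roll": 0},
  {"hand": 0, "x": -0.5, "y": 3, "z": 0, "roll": 0},
  {"hand": 0, "x": -0.5, "y": 3, "z": 0, "roll": 0},
])

```text
time: 12.35
position: [0.6359, -0.0148, 0.1141]
tool_rot: [2.064, 2.366, -0.003]
ft_force: [0.9, -7.8, 0.3]
grip_width: 0.012
grip_force: 4.1
```

>>> send_rows([
  {"hand": 0, "x": -0.5, "y": 3, "z": 0, "roll": 0},
  {"hand": 0, "x": -0.5, "y": 3, "z": 0, "roll": 0},
])

```text
time: 12.55
position: [0.6353, -0.0111, 0.1142]
tool_rot: [2.065, 2.363, -0.004]
ft_force: [1.1, -8.0, 0.5]
grip_width: 0.008
grip_force: 3.8
```

>>> send_rows([
  {"hand": 0, "x": -0.5, "y": 3, "z": 0, "roll": 0},
  {"hand": 0, "x": 0, "y": 2, "z": 0, "roll": 0},
])

```text
time: 12.75
position: [0.6343, -0.0037, 0.1141]
tool_rot: [2.066, 2.366, -0.002]
ft_force: [-0.6, -2.9, 1.4]
grip_width: 0.006
grip_force: 1.3
```

Past the hump. A little further until the stop pushes back.

>>> send_rows([
  {"hand": 0, "x": 0, "y": 2, "z": 0, "roll": 0},
  {"hand": 0, "x": 0, "y": 2, "z": 0, "roll": 0},
  {"hand": 0, "x": 0, "y": 0, "z": 0, "roll": 0},
  {"hand": 0, "x": 0, "y": 0, "z": 0, "roll": 0},
])

```text
time: 13.15
position: [0.6343, 0.0026, 0.1142]
tool_rot: [-2.063, -2.369, -0.001]
ft_force: [0.9, -0.4, -0.2]
grip_width: 0.004
grip_force: 0.0
```

>>> send_rows([
  {"hand": 0, "x": 0, "y": 2, "z": 0, "roll": 0},
  {"hand": 0, "x": 0, "y": 2, "z": 0, "roll": 0},
  {"hand": 0, "x": 0, "y": 1, "z": 0, "roll": 0},
  {"hand": 0, "x": 0, "y": 0, "z": 0, "roll": 0},
])

```text
time: 13.55
position: [0.6343, 0.0049, 0.1143]
tool_rot: [2.065, 2.366, -0.003]
ft_force: [-0.1, -4.8, 0.4]
grip_width: 0.004
grip_force: 2.4
```

The fingers met the stop: they moved only 2 mm for 5 mm commanded, with 4.8 N pushing back. I'll back off, lift and check.

>>> send_rows([
  {"hand": 0, "x": 0, "y": -5, "z": 0, "roll": 0},
  {"hand": 0, "x": 2, "y": -15, "z": 0, "roll": 0},
  {"hand": 0, "x": 2, "y": -20, "z": 0, "roll": 0},
  {"hand": 0, "x": 0, "y": -20, "z": 20, "roll": 0},
  {"hand": 0, "x": 0, "y": 0, "z": 40, "roll": 0},
  {"hand": 0, "x": 0, "y": 0, "z": 40, "roll": 0},
  {"hand": 0, "x": 0, "y": -30, "z": 30, "roll": 0},
  {"hand": 0, "x": 0, "y": -40, "z": 0, "roll": 0},
  {"hand": 0, "x": 0, "y": 0, "z": 0, "roll": 0},
  {"hand": 0, "x": 0, "y": 0, "z": 0, "roll": 0},
])

```text
time: 14.55
position: [0.6381, -0.1256, 0.244]
tool_rot: [-2.068, -2.364, -0.001]
ft_force: [-0.1, 0.3, 0.3]
grip_width: 0.008
grip_force: 0.0
```

```bash
python3 - <<'E'
from h import *
print(get_state()["position"])
a=get_image("side");b=get_image("top")
cv2.imwrite("pics/end.png",np.hstack([cv2.resize(a[130:380,180:520],(400,294)),cv2.resize(b[130:330,150:422],(400,294))]))
E
```

```text
[ 0.63807587 -0.12564943  0.24401653]
```

View pics/end.png

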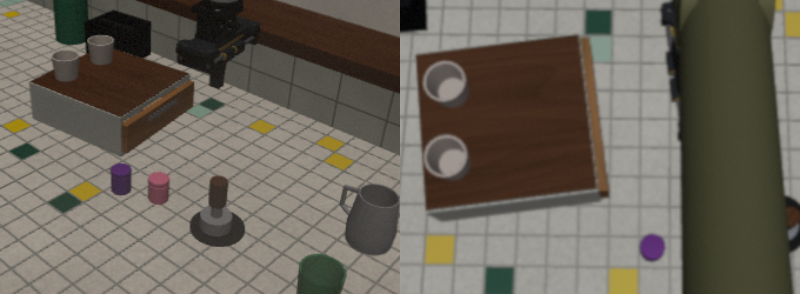

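The drawer is flush: its front edge lies along the roof edge at about (595,115) of the composite. The tamper stands on the mat at (217,210), the cups, jug and look-alikes are where they were, and the arm touches nothing.

```bash
python3 -c "
from bench import *
print(close_job())"
```

```text
the job is handed in; nothing more can be done
None
```

The job is handed in: the tamper stands upright in the middle of the mat and the drawer is home past its catch; the shakers were standing before the push and the drawer now hides them, and the cups, jug and tumbler look unmoved (the sugar jar was last seen in place before the push).

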